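# Seat a slide carrier and press the guarded coverslip lever

## Task

With a fingertip, push the slide carrier along its channel by its upright tab until it is fully home against the stop in the press. Then reach down through the window of the press guard without touching the guard, press the lever all the way down, keep it down for two seconds, let it come back up and withdraw. Do not pick the carrier up, do not press the lever before the carrier is home, and leave everything else on the bench where it is.

Things in the scene. Friction and masses are not known exactly. Their poses are not given: they have to be found in the camera images.
- press: White slide press, fixed to the bench: base 170 x 150 x 20 mm. Origin on the bench straight below the guard window's centre; x points from window to the lever's pivot (75 mm along +x, under a cover 91 mm high); y runs outwards along the feed channel, z up. Channel floor 20 mm above the bench, on a tongue 56 mm wide out to y = 165 mm, rails 27 mm high at x = 21.5 to 27.5 mm, both sides.
- guard: Grey metal guard fixed on the press, same origin and axes: a flat frame 116 x 116 mm with a window 80 x 80 mm, both centred on x = y = 0; underside 87 mm, top 95 mm above the bench (screw heads 97 mm); four 10 mm posts at its corners, sides open. Not to be touched.
- lever_pad (a point): Centre of the top face of the lever's black pad (30 mm in press x, 34 mm in press y), centred under the window. At rest 75 mm above the bench, 20 mm below the guard's top; fully pressed 57 mm above the bench. It goes practically straight down.
- lever (a joint): Angle of the sprung lever, rad: 0 at rest (up), grows as the pad is pressed, 0.24 at the hard stop (pad 18 mm lower); over 0.21 is all the way down. Needs about 3 to 4 N on the pad to start and 7 to 8 N at the stop; springs back up when let go.
- carrier_tab (a point): Middle of the outer face (towards press +y) of the upright tab at the carrier's tail; push it towards press -y. Tab 36 mm wide (press x), 6 mm thick; in the channel it reaches from 28 to 54 mm above the bench and this point is at 41 mm. Nothing stands within 50 mm beyond it. Fully home it lies at x = 0, y = 135 mm in the press frame; it starts 35 to 70 mm farther out.
- carrier: Loose aluminium slide carrier in the channel: plate 8 mm thick, 176 mm long, 40 mm wide where the glass slide lies, 28 mm at the tail, about 0.14 kg, 1.5 mm play each side; about 1 N slides it. Axes as the press; origin at its underside below the slide's centre, and over the press origin (20 mm above it) when fully home.
- dropper: Bystander, to be left alone: amber dropper bottle, 36 mm across, 75 mm tall; origin at the centre of its underside.
- jar: Bystander, to be left alone: clear specimen jar, 52 mm across, 60 mm tall; origin at the centre of its underside.
- vial: Bystander, to be left alone: small glass vial, 28 mm across, 50 mm tall; origin at the centre of its underside.
- dish: Bystander, to be left alone: shallow glass dish, 90 mm across, 16 mm tall; origin at the centre of its underside.
- slide_box: Bystander, to be left alone: closed blue slide box, 85 x 100 x 35 mm; origin at the centre of its underside.
- beaker: Bystander, to be left alone: glass beaker, 68 mm across, 85 mm tall; origin at the centre of its underside.
- brush: Bystander, to be left alone: cleaning brush, 170 mm long, lying flat; origin at the centre of its underside.
Things that resemble listed ones, but are neither listed nor needed, are in the scene too. Of the things that look like the carrier, the middle-sized one is meant.

How it is judged:
On the way, in this order (a step that is already met when the one before it is completed fails the run):
1. the slide carrier is fully home against the stop, lever still up (y of carrier_tab in the frame of press between 0.13 and 0.139 m and x of carrier_tab in the frame of press between -0.006 and 0.006 m and z of carrier_tab in the frame of press below 0.045 m and value of joint lever below 0.05 rad), for 0.2 s.
2. the lever is all the way down and kept there, carrier home (y of carrier_tab in the frame of press between 0.13 and 0.139 m and x of carrier_tab in the frame of press between -0.006 and 0.006 m and z of carrier_tab in the frame of press below 0.045 m and value of joint lever above 0.21 rad), for 1.7 s.
3. the lever is back up (value of joint lever below 0.03 rad), for 0.2 s.
At the end, for the whole second after the job is handed in: The carrier lies flat in the channel within 4 mm of its stop, at rest, and the lever is back up (under 0.03 rad) after having been held down (over 0.21 rad) for at least 1.7 s (y of carrier_tab in the frame of press between 0.13 and 0.139 m and x of carrier_tab in the frame of press between -0.006 and 0.006 m and z of carrier_tab in the frame of press below 0.045 m and value of joint lever below 0.03 rad and angle between carrier_tab's own z axis and vertical below 0.05 rad and linear speed of carrier below 0.02 m/s); the robot touches nothing.
It fails at once if the guard is touched (contact force between guard and the fingers above 0.3 N or contact force between guard and the arm above 0.3 N).
It fails at once if the carrier is lifted or tipped (z of carrier_tab in the frame of press above 0.053 m or angle between carrier_tab's own z axis and vertical above 0.2 rad).
It fails at once if the lever is pressed before the carrier is home (value of joint lever above 0.08 rad and not (y of carrier_tab in the frame of press between 0.13 and 0.139 m and x of carrier_tab in the frame of press between -0.006 and 0.006 m and z of carrier_tab in the frame of press below 0.045 m)).
It fails at once if a bystander is moved more than 20 mm or tipped (distance of any of dropper, jar, vial, dish, slide_box, beaker, brush from where it was at the start of the episode above 0.02 m or angle between any of dropper, jar, vial, dish, slide_box, beaker, brush's own z axis and vertical above 0.4 rad).
It also fails if it takes over 58 s, if anything falls off the work surface, if the arm or the gripper's body presses on something with over 40 N, if the wrist force passes 120 N, or if a joint passes its speed limit or range.

## Robot

A 6-joint arm with a two-finger parallel gripper is mounted at the origin on the work surface. World frame = base frame: x ahead of the robot, y to its left, z up, the work surface at z = 0. Lengths are in m, angles in rad, forces in N, time in s.
With the tool pointing down it reaches from about 0.25 to 0.8 m from the base axis. Payload 8.5 kg.
Tool frame: the origin (TCP) lies at the very end of the fingers, on their centre line; the grasp point (between the pads) lies robot.hold_point_z behind it (robot.hold_point_z is the distance from the TCP to the grasp point, in m); z points along the fingers, y is the direction in which the jaws open and shut (so a half turn about z gives the same grasp; the last joint's range is limited). The gripper opens to 85 mm and grips with 20 to 120 N. Pads are 22 mm wide; open, the fingers measure 114 mm over their backs; the gripper's body (76 mm by 85 mm) begins 54 mm behind the grasp point. The pads swing forward as they close: fully open they stand 13 mm farther back than shut.
Start: joints at [1.13, 0.238, -0.013, 1.319, 0, 1.571], TCP at [0.224, 0.475, 0.208] pointing down, gripper open.
Joint ranges: [-2.66, 2.66], [-1.03, 1.9], [-1.14, 1.46], [-1.82, 2.27], [-1.45, 1.34], [-3.14, 3.14]. Speed limits (rad/s): [2.22, 2.22, 2.79, 3.14, 3.14, 3.14].

## Interface

Orientations are given as a unit quaternion [w, x, y, z].
In Python, from cell import robot, get_image gives the robot as it stands.
- The arm moves only by the tool servo_tool, never from a script. Its argument "moves" is a list of rows, each a list of 7 numbers: the shift along the tool's x, y, z in mm, then the turn, a rotation vector about the tool's x, y, z in degrees, then the opening, from 0 (shut) to 1 (fully open). In form: [[tx, ty, tz, rx, ry, rz, claw], ...]. A call has exactly 5 rows; each row is the pose to reach, as a shift and turn from the pose commanded when the call began, along the tool's axes at that moment; what a row does not reach only later rows make up. A row lasts 1/10 s, in which the tool goes at most 50 mm and 8.59 degrees, less where a joint would pass 70% of its speed; a pose out of reach is approached as far as the arm can. A call with a gripper value outside its range is refused whole. The fingers move at their own pace and stop on an object; "grip_force" is the grip in N (left out, the last holds). Time passes only in rows, so rows that repeat a pose let the fingers close, or fill a call up. It gives the time, the measured TCP pose, the force and the opening at its end, in the units of the state.
- robot.sense(): the state, without advancing time (a new reading comes with each control period).
- get_image(name): name is "scene" or "top" or "wrist"; returns a dict with "pixels" (384x512x3 uint8, blue, green, red), "fx", "fy", "cx", "cy" (pixels), "k1" (the pictures are not rectified: a ray, as slopes to the right and down, at radius r is drawn at 1 + k1 r^2 times it, then the intrinsics apply), "eye" and "rotation" of the camera in the world. Camera axes: x right, y down, z forward; pixel columns grow to the right and rows downward; lengths in m; the calibration is good to about 2 mm. A picture is of the moment at which its call begins. There is no depth.
- robot.sign_off(): hands the job in, once; it reports no verdict.
The state is a dict: "time_s": time; "qpos": joint angles; "qvel": joint speeds; "tau": joint torques, N m; "tool_pos": TCP position; "orientation": TCP orientation; "wrist_force": force on the tool from outside, world axes, zero at the start; "moment": the same for the moment, N m; "grip_width": opening from 0.0 (shut) to 1.0 (fully open).
Only numpy, scipy, OpenCV 4.12 (cv2) and the standard library are available. Lean on these libraries where they do the work, as an engineer would, in place of code of your own. Each camera call takes 0.05 s, during which the arm holds its last target. There are 200 camera calls.

## Working session

There is one attempt and no reset: what is moved stays moved. The work goes in short steps, Python scripts to look and compute and a tool call to move; the robot and the scene stay as the last step left them, time stands still between calls to the robot, and variables do not carry over. Pictures are saved under pics/ and viewed, about 8 in all and at most 12, crops included, and the job is handed in when it is done.

Besides the shell and the picture viewer there is one more tool, called after "Call:" as name([rows], argument=value, ...), one row to a line, values as JSON. servo_tool: Moves the arm, as the interface text tells. Its arguments: {"type":"object","properties":{"moves":{"type":"array","items":{"type":"array","items":{"type":"number"}}},"grip_force":{"type":"number"}},"required":["moves"]}

```bash
mkdir -p pics; ls; python3 - <<'E'
from cell import robot,get_image
import cv2
print(robot.sense(), robot.hold_point_z)
for n in("scene","top"):
    d=get_image(n);cv2.imwrite(f"pics/{n}0.png",d["pixels"])
    print(n,{k:v for k,v in d.items() if k!="pixels"})
E
```

```text
pics
{'time_s': 0.0, 'qpos': array([ 1.13002499e+00,  2.38801094e-01, -1.42779843e-02,  1.31918204e+00,
        2.33160732e-05,  1.57080037e+00]), 'qvel': array([-0.00024945, -0.0003662 , -0.00106699,  0.0010852 , -0.00056282,
       -0.0018601 ]), 'tau': array([-4.04071252e-04, -5.38775361e+01,  3.46433294e+01,  1.83492905e-02,
       -1.22345406e-05, -2.82405438e-05]), 'tool_pos': array([0.22378394, 0.4744148 , 0.20725775]), 'orientation': array([-1.71480209e-04,  2.18607898e-01,  9.75812508e-01, -7.12131029e-04]), 'wrist_force': array([-0.05477722,  0.70792433, -0.23531744]), 'moment': array([ 0.03807509, -0.00529077,  0.01550272]), 'grip_width': 0.998398070141351} 0.0187
scene {'fx': 369.0119633306752, 'fy': 369.0119633306752, 'cx': 257.7227176377418, 'cy': 186.97856016002223, 'k1': -0.08739082802989655, 'eye': array([ 1.017104  , -0.26714709,  0.90264945]), 'rotation': array([-0.25474717,  0.81944484,  0.49268257, -0.14449192])}
top {'fx': 469.2080502801236, 'fy': 469.2080502801236, 'cx': 256.9356094960527, 'cy': 185.8555558977486, 'k1': -0.0024181461973702373, 'eye': array([0.21186986, 0.01898368, 1.74140225]), 'rotation': array([-0.06396569,  0.70656759, -0.70208198,  0.06124969])}
```

View pics/scene0.png

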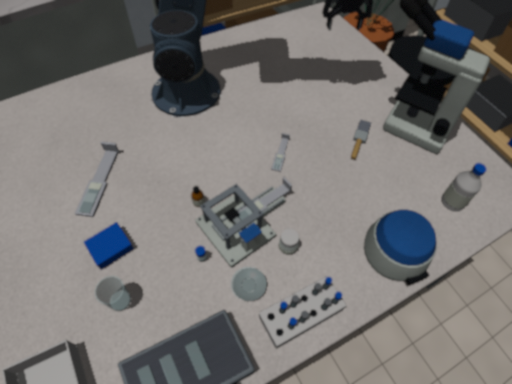

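View pics/top0.png

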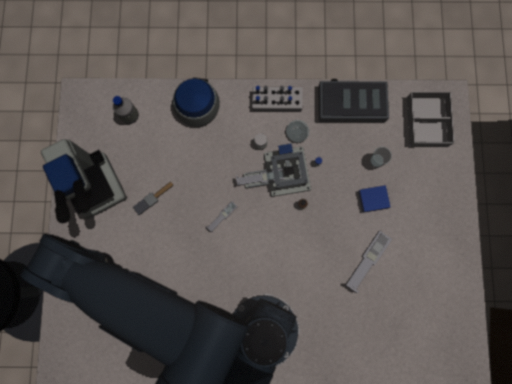

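The press is at about (235,220) in the scene view and (288,170) in the top view. The carrier in its channel has its tab at scene (288,187) and top (237,181). I'll enlarge both around the press.

```bash
python3 - <<'E'
import cv2,numpy as np
a=cv2.imread("pics/scene0.png")[165:275,180:310]
b=cv2.imread("pics/top0.png")[130:210,225:325]
a=cv2.resize(a,None,fx=6,fy=6,interpolation=cv2.INTER_CUBIC)[:600]
b=cv2.resize(b,None,fx=7,fy=7,interpolation=cv2.INTER_CUBIC)
for im in(a,b): im[:]=cv2.convertScaleAbs(im,alpha=1.5)
def grid(im,x0,y0,s):
    for i in range(0,im.shape[1]//s,10): cv2.putText(im,str(x0+i),(i*s,10),0,.4,(0,0,255));cv2.line(im,(i*s,0),(i*s,im.shape[0]),(0,0,255),1) if 1 else 0
    for i in range(0,im.shape[0]//s,10): cv2.putText(im,str(y0+i),(0,i*s+10),0,.4,(0,0,255));cv2.line(im,(0,i*s),(im.shape[1],i*s),(0,0,255),1)
grid(a,180,165,6);grid(b,225,130,7)
cv2.imwrite("pics/c1.png",a);cv2.imwrite("pics/c2.png",b)
E
```

```text
(no output)
```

View pics/c1.png

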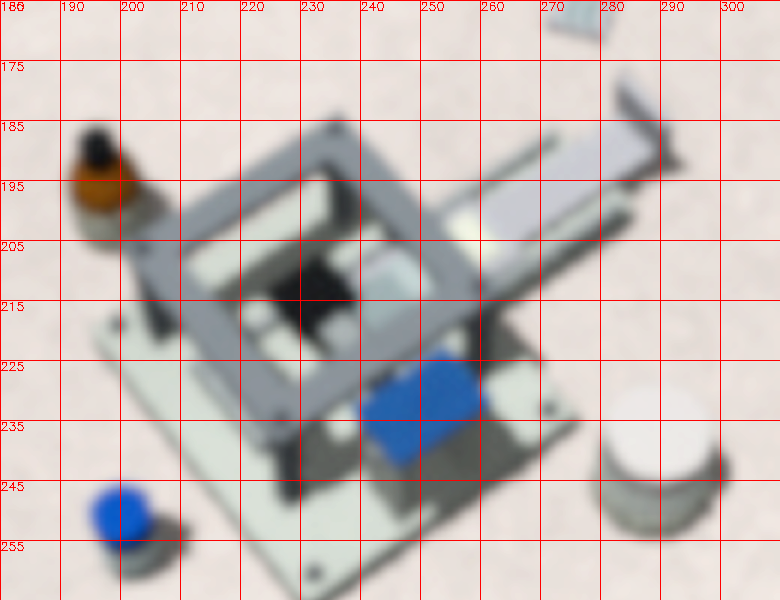

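View pics/c2.png

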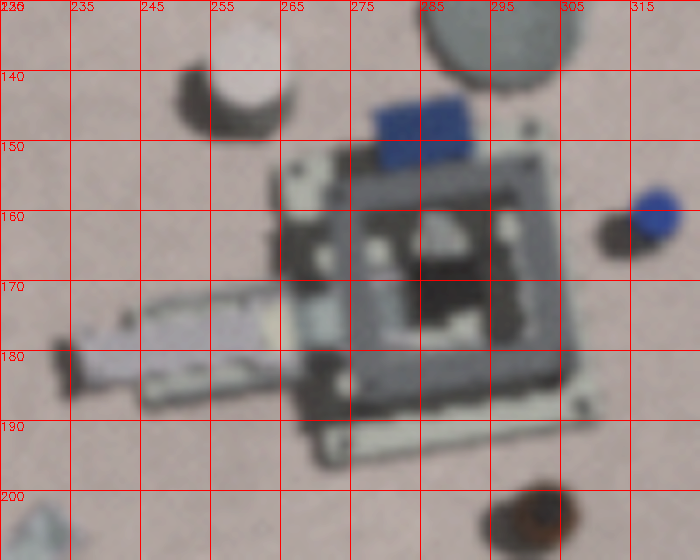

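The views show the guard frame, with the cover (+x) towards world +x and the channel (+y) towards world +y. I read the corners of the guard and window, and the tab at scene (287,184) and top (234,183). Next I fit the press pose.

```bash
cat > h.py <<'E'
import numpy as np
from scipy.spatial.transform import Rotation as R
from scipy.optimize import least_squares
cams={"scene":(369.012,257.723,186.979,-.08739,[1.017104,-.267147,.902649],[-.25474717,.81944484,.49268257,-.14449192]),
"top":(469.208,256.936,185.856,-.002418,[.21186986,.01898368,1.74140225],[-.06396569,.70656759,-.70208198,.06124969])}
def proj(P,f,cx,cy,k,eye,q):
    c=R.from_quat(q,scalar_first=True).inv().apply(np.atleast_2d(P)-eye)
    s=c[:,:2]/c[:,2:]; s=s*(1+k*(s**2).sum(1,keepdims=True)); return s*f+[cx,cy]
def world(p,loc):  # p = x,y,yaw
    l=np.atleast_2d(loc); c,s=np.cos(p[2]),np.sin(p[2])
    return np.c_[p[0]+c*l[:,0]-s*l[:,1],p[1]+s*l[:,0]+c*l[:,1],l[:,2]]
E
python3 - <<'E'
from h import *
g=.058;w=.04
L={"scene":([[g,g],[-g,g],[-g,-g],[g,-g],[-w,w],[w,w],[w,-w],[-w,-w]],[[262.8,213],[236.2,184.7],[202.5,205.8],[226.3,236.7],[234.2,192.5],[252,213.3],[230,227.5],[210.8,208.3]]),
"top":([[g,g],[g,-g],[-g,-g],[-g,g]],[[271.9,156.4],[302.1,151.4],[307.6,183.6],[275,187.4]])}
def res(p,n): return (proj(world(p,np.c_[np.array(L[n][0]),np.full(len(L[n][0]),.095)]),*cams[n])-L[n][1]).ravel()
for ns in(["scene"],["top"],["scene","top"]):
    s=least_squares(lambda p:np.concatenate([res(p,n) for n in ns]),[.6,-.08,.1],loss="soft_l1");print(ns,s.x,np.round(s.fun,1))
p=s.x
# tab: outer face top edge, predicted per y
for y in(.17,.185,.2): print(y,[np.round(proj(world(p,[[-.018,y,.054],[.018,y,.054]]),*cams[n]),1).tolist() for n in cams],world(p,[0,y,.041]))
E
```

```text
['scene'] [ 0.5723817  -0.09045054  0.17853193] [ 1.   0.2  0.2 -1.3 -2.6  0.6  0.2  2.2  0.8 -1.2  1.8 -1.1 -1.9  2.
 -1.1 -0.9]
['top'] [ 0.56675008 -0.08859936  0.13834112] [-1.  -0.3  0.6  0.6 -0.1 -0.3  0.3  0.1]
['scene', 'top'] [ 0.57033383 -0.08968022  0.16866826] [ 0.9 -0.2  0.4 -2.  -2.6 -0.4 -0.2  1.3  0.9 -1.9  1.7 -1.7 -2.2  1.2
 -1.1 -1.8 -1.1 -0.7  0.3 -0.8  0.6 -1.9  1.2 -0.5]
0.17 [[[277.7, 180.5], [286.0, 188.9]], [[243.7, 183.1], [242.2, 173.6]]] [[0.54179599 0.07790735 0.041     ]]
0.185 [[[281.8, 177.9], [290.1, 186.2]], [[239.7, 183.8], [238.2, 174.3]]] [[0.53927795 0.09269449 0.041     ]]
0.2 [[[285.8, 175.2], [294.1, 183.5]], [[235.6, 184.4], [234.1, 174.9]]] [[0.5367599  0.10748162 0.041     ]]
```

Call:
servo_tool([
  [-40,-15,0,0,0,-7,0],
  [-85,-32,0,0,0,-14,0],
  [-130,-49,0,0,0,-21,0],
  [-175,-66,0,0,0,-28,0],
  [-220,-83,0,0,0,-34,0],
], grip_force=40)

```text
time_s: 0.6
tool_pos: [0.3884, 0.3043, 0.2077]
orientation: [-0.0, -0.079, 0.997, -0.0]
wrist_force: [0.3, 0.6, -0.3]
grip_width: 0.144
```

```bash
cat >> h.py <<'E'
def plan(r,target,yaw_y):
    "shift mm in tool axes & turn deg about tool z to bring TCP to target with tool y at world angle yaw_y (rad)"
    s=r.sense(); q=R.from_quat(s["orientation"],scalar_first=True); M=q.as_matrix()
    d=M.T@(np.array(target)-s["tool_pos"])*1000
    a=np.arctan2(M[1,1],M[0,1]); dz=(yaw_y-a+np.pi/2)%np.pi-np.pi/2
    print("t",s["time_s"],"tcp",s["tool_pos"].round(4),"shift",d.round(1),"rz",np.degrees(-dz).round(2),"tilt",np.degrees(np.arccos(-M[2,2])).round(2),"F",s["wrist_force"].round(2),"w",s["grip_width"].round(2))
E
python3 - <<'E'
from h import *
from cell import robot
plan(robot,[.53,.158,.2],np.pi/2+.15)
E
```

```text
Traceback (most recent call last):
  File "h.py", line 17, in plan
    print("t",s["time_s"],"tcp",s["tool_pos"].round(4),"shift",d.round(1),"rz",np.degrees(-dz).round(2),"tilt",np.degrees(np.arccos(-M[2,2])).round(2),"F",s["wrist_force"].round(2),"w",s["grip_width"].round(2))
                                                                                                                                                                                         ^^^^^^^^^^^^^^^^^^^^^
AttributeError: 'float' object has no attribute 'round'
```

Call:
servo_tool([
  [-25,-35,0,0,0,0,0],
  [-50,-72,0,0,0,0,0],
  [-77,-110,0,0,0,0,0],
  [-102,-145,0,0,0,0,0],
  [-117,-166,0,0,0,0,0],
])

```text
time_s: 1.1
tool_pos: [0.53, 0.1571, 0.2074]
orientation: [-0.0, -0.075, 0.997, -0.0]
wrist_force: [1.0, 0.4, -0.2]
grip_width: 0.002
```

```bash
sed -i 's/s\["grip_width"\].round(2)/round(s["grip_width"],2)/' h.py
python3 - <<'E'
from h import *
from cell import robot,get_image
import cv2
plan(robot,[.53,.158,.2],np.pi/2+.15)
d=get_image("wrist");cv2.imwrite("pics/w1.png",d["pixels"]);print({k:v for k,v in d.items() if k!="pixels"})
E
```

```text
t 1.1 tcp [0.53   0.1571 0.2074] shift [-0.1  0.9  7.4] rz 0.04 tilt 0.04 F [ 1.03  0.44 -0.2 ] w 0.0
{'fx': 324.28118441259164, 'fy': 324.28118441259164, 'cx': 252.54128204201652, 'cy': 194.675952299784, 'k1': -0.03039794832026637, 'eye': array([0.45251145, 0.14611802, 0.37254362]), 'rotation': array([0.09966728, 0.6443485 , 0.74940005, 0.11524328])}
```

View pics/w1.png

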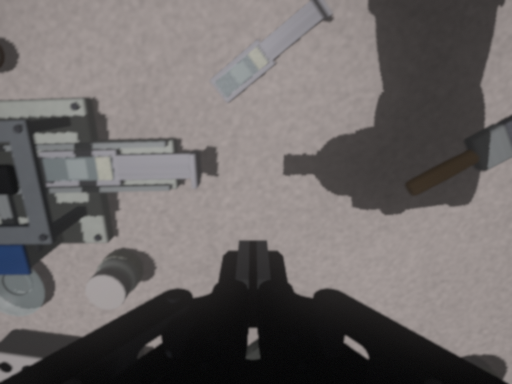

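The wrist view shows the tab near (197,170), the guard's +y edge from about (30,118) to (50,243), and the rail ends near x≈175. I'll enlarge it to read the edges.

```bash
python3 - <<'E'
import cv2
im=cv2.imread("pics/w1.png")[90:260,0:220]
a=cv2.convertScaleAbs(cv2.resize(im,None,fx=3.5,fy=3.5,interpolation=cv2.INTER_CUBIC),alpha=1.6)
for i in range(0,220,20): cv2.line(a,(int(i*3.5),0),(int(i*3.5),600),(0,0,255),1);cv2.putText(a,str(i),(int(i*3.5),10),0,.4,(0,0,255))
for i in range(10,170,20): cv2.line(a,(0,int(i*3.5)),(800,int(i*3.5)),(0,0,255),1);cv2.putText(a,str(90+i),(0,int(i*3.5)),0,.4,(0,0,255))
cv2.imwrite("pics/w1c.png",a)
E
```

```text
(no output)
```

View pics/w1c.png

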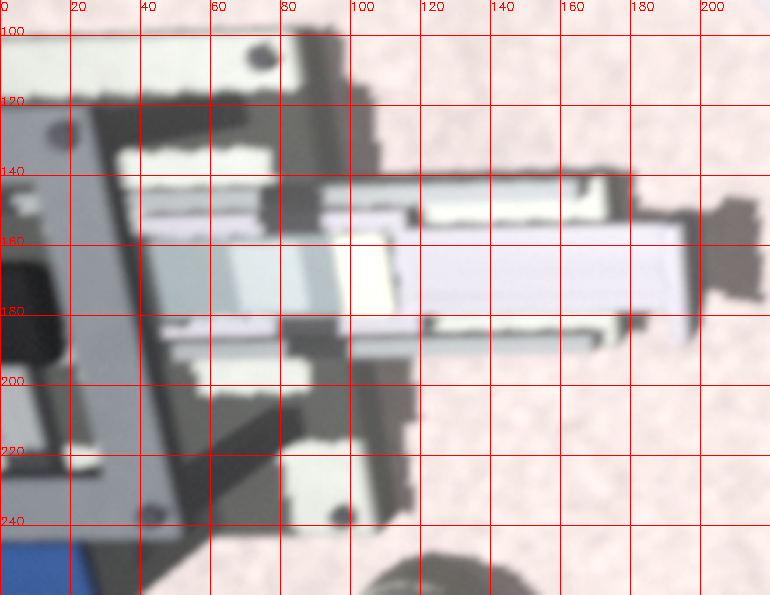

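```bash
cat >> h.py <<'E'
cams["w1"]=(324.28118,252.54128,194.67595,-.030398,[.45251145,.14611802,.37254362],[.09966728,.6443485,.74940005,.11524328])
E
python3 - <<'E'
from h import *
g=.058;w=.04
loc=[[-g,g,.095],[g,g,.095],[w,w,.095],[-.028,.165,.02]]
px=[[25.1,120.6],[51.4,244.3],[29.4,225.7],[173.4,140]]
f=lambda p:(proj(world(p,loc),*cams["w1"])-px).ravel()
s=least_squares(f,[.568,-.089,.15]);print(s.x,s.fun.round(1)); p=s.x
# yaw by 3 guard pts only
for y in(.18,.19,.2,.21): print(y,proj(world(p,[[-.018,y,.054],[.018,y,.054],[-.018,y,.028],[.018,y,.028],[.018,y-.006,.054]]),*cams["w1"]).round(1).tolist())
print(proj(world(p,[[.0275,.165,.027],[.028,.165,.02],[-.0275,.165,.027]]),*cams["w1"]).round(1).tolist())
for n in("top","scene"): print(n,proj(world(p,[[g,g,.095],[g,-g,.095],[-g,-g,.095],[-g,g,.095]]),*cams[n]).round(1).tolist())
E
```

```text
[ 0.56899273 -0.09010919  0.16388672] [-0.1 -0.7  0.3 -0.5 -0.1  0.9 -0.1  0.4]
0.18 [[181.1, 155.1], [183.9, 189.8], [186.2, 150.6], [188.7, 183.0], [178.1, 189.9]]
0.19 [[191.1, 154.9], [193.6, 189.6], [195.6, 150.5], [197.7, 182.9], [187.8, 189.7]]
0.2 [[201.2, 154.8], [203.3, 189.5], [204.9, 150.3], [206.7, 182.8], [197.5, 189.6]]
0.21 [[211.2, 154.6], [213.0, 189.4], [214.2, 150.2], [215.8, 182.7], [207.2, 189.5]]
[[176.0, 191.2], [177.5, 189.8], [171.8, 141.8]]
top [[270.9, 155.9], [302.6, 151.0], [308.3, 182.2], [276.2, 187.2]]
scene [[263.3, 212.6], [225.5, 237.6], [199.6, 204.9], [236.4, 182.4]]
```

```bash
python3 - <<'E'
from h import *
from cell import robot
plan(robot,world([.569,-.0901,.164],[0,.235,.034])[0],np.pi/2+.164)
E
```

```text
t 1.15 tcp [0.5318 0.1555 0.2071] shift [  3.3 -13.2 173.1] rz -0.84 tilt 0.1 F [ 1.14 -1.34 -0.7 ] w -0.0
```

Call:
servo_tool([
  [3,-13,35,0,0,-0.8,0],
  [3,-13,75,0,0,-0.8,0],
  [3,-13,115,0,0,-0.8,0],
  [3,-13,150,0,0,-0.8,0],
  [3,-13,172,0,0,-0.8,0],
])

```text
time_s: 1.65
tool_pos: [0.5255, 0.1459, 0.0331]
orientation: [-0.002, -0.083, 0.997, -0.0]
wrist_force: [-0.4, -0.2, -0.2]
grip_width: -0.0
```

Call:
servo_tool([
  [0,0,0,0,0,0,0],
  [0,-3,0,0,0,0,0],
  [0,-6,0,0,0,0,0],
  [0,-8,0,0,0,0,0],
  [0,-10,0,0,0,0,0],
])

```text
time_s: 2.15
tool_pos: [0.5298, 0.1363, 0.037]
orientation: [0.001, -0.083, 0.997, 0.0]
wrist_force: [-0.0, 0.8, -0.3]
grip_width: 0.002
```

```bash
cat >> h.py <<'E'
P=[.569,-.0901,.164]
def inpress(r,n=1):
    s=r.sense(); c,t=np.cos(P[2]),np.sin(P[2]); d=s["tool_pos"]-[P[0],P[1],0]; F=s["wrist_force"]
    print("press tcp",(np.array([c*d[0]+t*d[1],-t*d[0]+c*d[1],d[2]])*1000).round(1),"F",np.array([c*F[0]+t*F[1],-t*F[0]+c*F[1],F[2]]).round(1))
E
python3 - <<'E'
from h import *
from cell import robot,get_image
import cv2
inpress(robot);plan(robot,world(P,[0,.15,.034])[0],np.pi/2+.164)
d=get_image("wrist");cv2.imwrite("pics/w2.png",d["pixels"]);print({k:v for k,v in d.items() if k!="pixels"})
E
```

```text
press tcp [ -1.7 229.7  37. ] F [ 0.1  0.8 -0.3]
t 2.15 tcp [0.5298 0.1363 0.037 ] shift [ -1.5 -79.8   3. ] rz 0.14 tilt 0.1 F [-0.04  0.81 -0.32] w 0.0
{'fx': 324.28118441259164, 'fy': 324.28118441259164, 'cx': 252.54128204201652, 'cy': 194.675952299784, 'k1': -0.03039794832026637, 'eye': array([0.45213386, 0.12395149, 0.20196658]), 'rotation': array([0.09923098, 0.63834767, 0.75429409, 0.11707219])}
```

View pics/w2.png

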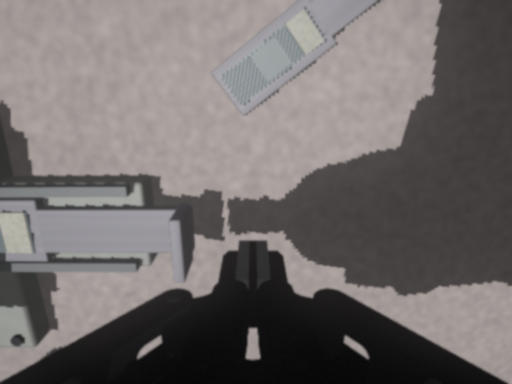

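The tab's top outer edge runs from about (177,210) to (186,283), and the fingertip is at (253,242), beyond it. I'll check this against the model.

```bash
cat >> h.py <<'E'
cams["w2"]=(324.28118,252.54128,194.67595,-.030398,[.45213386,.12395149,.20196658],[.09923098,.63834767,.75429409,.11707219])
E
python3 - <<'E'
from h import *
for y in(.185,.19,.195,.2): print(y,proj(world(P,[[-.018,y,.054],[.018,y,.054],[-.018,y,.028],[.018,y,.028],[.018,y-.006,.054]]),*cams["w2"]).round(1).tolist())
print(proj(world(P,[[-.0275,.165,.027],[.0275,.165,.027]]),*cams["w2"]).round(1).tolist())
E
```

```text
0.185 [[160.8, 223.9], [166.7, 286.8], [173.1, 206.2], [177.4, 262.2], [155.4, 286.7]]
0.19 [[170.9, 223.9], [176.1, 286.9], [181.8, 206.2], [185.7, 262.3], [164.8, 286.8]]
0.195 [[181.0, 224.0], [185.5, 286.9], [190.5, 206.2], [193.9, 262.3], [174.2, 286.8]]
0.2 [[191.1, 224.0], [195.0, 287.0], [199.3, 206.2], [202.2, 262.3], [183.6, 286.9]]
[[137.1, 189.7], [146.7, 274.9]]
```

Call:
servo_tool([
  [0,-8,2,0,0,0,0],
  [0,-16,2,0,0,0,0],
  [0,-22,2,0,0,0,0],
  [0,-28,2,0,0,0,0],
  [0,-34,2,0,0,0,0],
])

```text
time_s: 2.7
tool_pos: [0.5348, 0.1022, 0.0339]
orientation: [-0.0, -0.083, 0.997, -0.0]
wrist_force: [0.1, 0.2, -0.4]
grip_width: -0.003
```

Call:
servo_tool([
  [0,-6,0,0,0,0,0],
  [0,-12,0,0,0,0,0],
  [0,-18,0,0,0,0,0],
  [0,-24,0,0,0,0,0],
  [0,-30,0,0,0,0,0],
])

```text
time_s: 3.2
tool_pos: [0.5398, 0.0728, 0.0339]
orientation: [-0.0, -0.083, 0.997, -0.0]
wrist_force: [-0.7, 0.4, 0.0]
grip_width: 0.001
```

```bash
python3 - <<'E'
from h import *
from cell import robot
inpress(robot);plan(robot,world(P,[-.0015,.15,.034])[0],np.pi/2+.164)
E
```

```text
press tcp [ -2.2 165.5  33.9] F [-0.6  0.6  0. ]
t 3.2 tcp [0.5398 0.0728 0.0339] shift [ -0.7 -15.5  -0.1] rz 0.15 tilt 0.0 F [-0.67  0.45  0.01] w 0.0
```

Call:
servo_tool([
  [0,-3,0,0,0,0,0],
  [0,-6,0,0,0,0,0],
  [0,-9,0,0,0,0,0],
  [0,-11,0,0,0,0,0],
  [0,-13,0,0,0,0,0],
])

```text
time_s: 3.7
tool_pos: [0.5419, 0.0604, 0.0339]
orientation: [-0.0, -0.083, 0.997, -0.0]
wrist_force: [0.5, -0.4, -0.2]
grip_width: -0.0
```

Call:
servo_tool([
  [0,-1,0,0,0,0,0],
  [0,-2,0,0,0,0,0],
  [0,-3,0,0,0,0,0],
  [0,-4,0,0,0,0,0],
  [0,-4,0,0,0,0,0],
])

```text
time_s: 4.2
tool_pos: [0.5425, 0.0564, 0.0339]
orientation: [-0.0, -0.083, 0.997, -0.0]
wrist_force: [-0.8, -0.3, -0.9]
grip_width: 0.004
```

```bash
python3 - <<'E'
from h import *
from cell import robot,get_image
import cv2
inpress(robot)
d=get_image("wrist");cv2.imwrite("pics/w3.png",d["pixels"]);print(d["eye"],d["rotation"])
E
```

```text
press tcp [ -2.2 148.9  33.9] F [-0.8 -0.1 -0.9]
[0.46513864 0.04415581 0.19902021] [0.09868823 0.63837687 0.75445752 0.1163162 ]
```

View pics/w3.png

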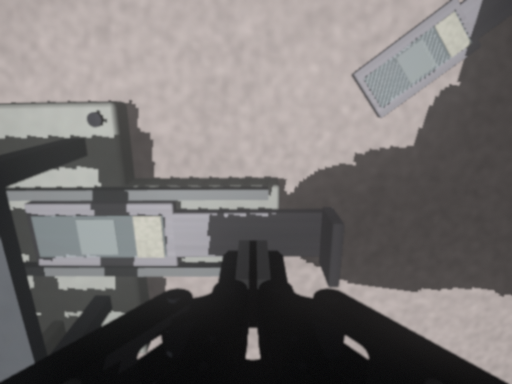

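The tab at (330,245) is still outside the finger at (253,242), so the carrier has not moved and the finger passed it. I'll check where the TCP projects.

```bash
cat >> h.py <<'E'
cams["w3"]=(324.28118,252.54128,194.67595,-.030398,[.46513864,.04415581,.19902021],[.09868823,.63837687,.75445752,.1163162])
E
python3 - <<'E'
from h import *
from cell import robot
t=robot.sense()["tool_pos"];print(t, "tcp px",proj(t,*cams["w3"]), proj(t+[0,0,.03],*cams["w3"]),"w2",proj([.5298,.1363,.037],*cams["w2"]))
x=np.array([-.9863,-.165,0])
for h in(0,.02,.04):print(h,proj([t+x*.011+[0,0,h],t-x*.011+[0,0,h]],*cams["w3"]).round().tolist())
print("tab",[proj(world(P,[[-.018,y,.054],[.018,y,.054]]),*cams["w3"]).round(1).tolist() for y in(.135,.19,.195)])
print("rail",proj(world(P,[[-.0275,.165,.027],[.0275,.165,.027]]),*cams["w3"]).round(1).tolist())
E
```

```text
[0.54251835 0.05647975 0.03389451] tcp px [[251.49741836 239.27829255]] [[251.27692866 266.8070038 ]] w2 [[251.42500252 239.24960471]]
0 [[251.0, 221.0], [252.0, 257.0]]
0.02 [[251.0, 236.0], [251.0, 276.0]]
0.04 [[251.0, 256.0], [251.0, 300.0]]
tab [[[222.6, 227.4], [224.5, 291.3]], [[335.9, 227.6], [330.2, 291.4]], [[346.2, 227.6], [339.8, 291.4]]]
rail [[280.5, 192.4], [277.9, 278.9]]
```

```bash
python3 - <<'E'
from h import *
from cell import robot,get_image
import cv2
inpress(robot)
o=[]
for n,(r,c) in {"scene":((150,260),(185,315)),"top":((130,210),(205,315))}.items():
    im=get_image(n)["pixels"]
    cv2.imwrite(f"pics/{n}4.png",im)
    z=cv2.convertScaleAbs(cv2.resize(im[r[0]:r[1],c[0]:c[1]],(400,int(400*(r[1]-r[0])/(c[1]-c[0]))),interpolation=cv2.INTER_CUBIC),alpha=1.6)
    o.append(cv2.copyMakeBorder(z,0,345-z.shape[0],0,0,cv2.BORDER_CONSTANT))
cv2.imwrite("pics/m4.png",np.hstack(o))
E
```

```text
press tcp [ -2.2 148.9  33.9] F [-0.1  0.2  0.2]
```

View pics/m4.png

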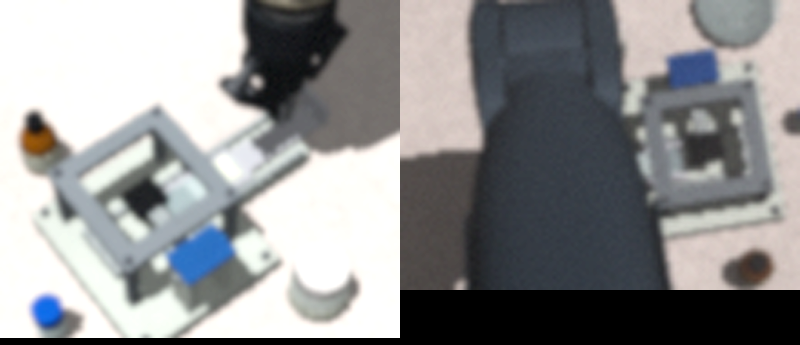

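The scene crop shows the tab still out at about (290,187), with the fingertip at about (277,188) over the carrier's tail. I'll compare that with the projected TCP.

```bash
python3 - <<'E'
from h import *
from cell import robot,get_image
import cv2
t=robot.sense()["tool_pos"]
for h in(0,.01,.02,.03,.04): print(h,proj(t+[0,0,h],*cams["scene"]).round(1))
im=cv2.imread("pics/scene4.png")
z=cv2.convertScaleAbs(cv2.resize(im[160:215,250:305],(600,600),interpolation=cv2.INTER_CUBIC),alpha=2.2)
for q in proj([t,t+[0,0,.02],t+[0,0,.04]],*cams["scene"]): cv2.circle(z,tuple(int(v) for v in ((q-[250,160]+.5)*600/55)),4,(0,0,255),-1)
cv2.imwrite("pics/s4.png",z)
E
```

```text
0 [[274.9 191.8]]
0.01 [[275.1 189.8]]
0.02 [[275.3 187.8]]
0.03 [[275.5 185.8]]
0.04 [[275.7 183.7]]
```

View pics/s4.png

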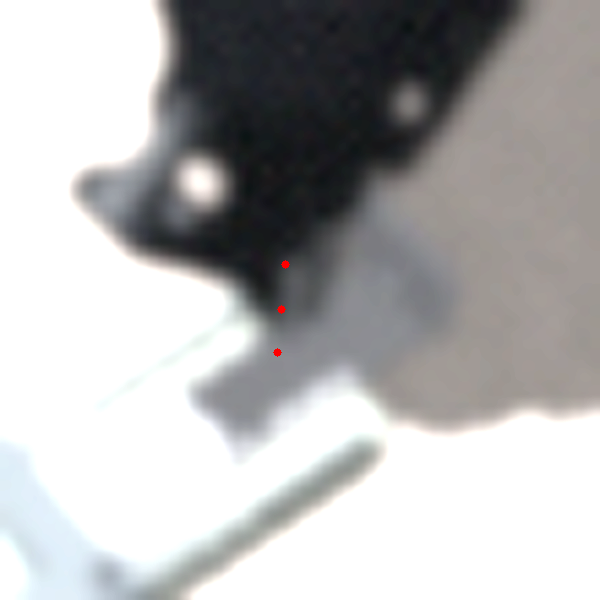

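The fingertip is seen about 20 mm above the reported TCP, in both the scene and wrist views. It passed just over the 54 mm tab without any force. I'll lift, go back out beyond the tab and come down about 24 mm lower.

Call:
servo_tool([
  [0,0,-25,0,0,0,0],
  [0,10,-40,0,0,0,0],
  [0,40,-40,0,0,0,0],
  [0,70,-40,0,0,0,0],
  [0,90,-40,0,0,0,0],
])

```text
time_s: 4.85
tool_pos: [0.5273, 0.1467, 0.0741]
orientation: [0.0, -0.083, 0.997, 0.0]
wrist_force: [0.4, 0.5, -0.2]
grip_width: 0.0
```

Call:
servo_tool([
  [0,0,0,0,0,0,0],
  [0,0,20,0,0,0,0],
  [0,0,40,0,0,0,0],
  [0,0,55,0,0,0,0],
  [0,0,63,0,0,0,0],
])

```text
time_s: 5.35
tool_pos: [0.5269, 0.1444, 0.0097]
orientation: [-0.001, -0.083, 0.997, -0.0]
wrist_force: [0.0, -0.2, -0.3]
grip_width: 0.001
```

Call:
servo_tool([
  [0,0,0,0,0,0,0],
  [0,-5,0,0,0,0,0],
  [0,-10,0,0,0,0,0],
  [0,-15,0,0,0,0,0],
  [0,-20,0,0,0,0,0],
])

```text
time_s: 5.85
tool_pos: [0.5313, 0.125, 0.0114]
orientation: [0.0, -0.083, 0.997, 0.0]
wrist_force: [-0.1, 0.2, 0.7]
grip_width: 0.0
```

```bash
python3 - <<'E'
from h import *
from cell import robot
inpress(robot);plan(robot,world(P,[-.002,.15,.01])[0],np.pi/2+.164)
E
```

```text
press tcp [ -2.  218.4  11.4] F [-0.1  0.2  0.7]
t 5.85 tcp [0.5313 0.125  0.0114] shift [  0.1 -68.4   1.4] rz 0.13 tilt 0.05 F [-0.13  0.2   0.69] w 0.0
```

Tab contact is expected at TCP y≈205. I'll push 25 mm and check.

Call:
servo_tool([
  [0,-5,0,0,0,0,0],
  [0,-10,0,0,0,0,0],
  [0,-15,0,0,0,0,0],
  [0,-20,0,0,0,0,0],
  [0,-26,0,0,0,0,0],
])

```text
time_s: 6.35
tool_pos: [0.5353, 0.0997, 0.011]
orientation: [0.0, -0.083, 0.997, 0.0]
wrist_force: [0.0, 1.3, 1.4]
grip_width: -0.001
```

```bash
python3 - <<'E'
from h import *
from cell import robot,get_image
import cv2
inpress(robot)
d=get_image("wrist");cv2.imwrite("pics/w5.png",d["pixels"]);print(d["eye"].tolist(),d["rotation"].tolist())
E
```

```text
press tcp [ -2.2 192.7  11. ] F [0.2 1.3 1.4]
[0.45794295060910106, 0.0873418599499089, 0.17608344624374034] [0.09861659284095303, 0.6382680972406869, 0.7545295348340582, 0.1165065866133517]
```

View pics/w5.png

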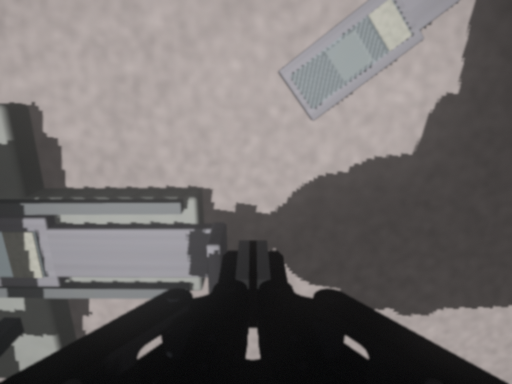

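The fingertip (222–285, row 240 down) now touches the tab at column ~220, and the carrier is moving. TCP − 14.5 mm puts the tab at y≈178. I'll keep pushing to about y = 150.

Call:
servo_tool([
  [0,-5,0,0,0,0,0],
  [0,-10,0,0,0,0,0],
  [0,-15,0,0,0,0,0],
  [0,-20,0,0,0,0,0],
  [0,-25,0,0,0,0,0],
])

```text
time_s: 6.9
tool_pos: [0.5394, 0.0748, 0.0109]
orientation: [-0.0, -0.083, 0.997, -0.0]
wrist_force: [0.5, 2.0, 1.0]
grip_width: -0.001
```

Call:
servo_tool([
  [0,-3,0,0,0,0,0],
  [0,-6,0,0,0,0,0],
  [0,-9,0,0,0,0,0],
  [0,-12,0,0,0,0,0],
  [0,-13,0,0,0,0,0],
])

```text
time_s: 7.4
tool_pos: [0.5415, 0.0621, 0.0109]
orientation: [-0.0, -0.083, 0.997, -0.0]
wrist_force: [0.1, 1.5, -0.1]
grip_width: 0.003
```

Call:
servo_tool([
  [0,-1,0,0,0,0,0],
  [0,-2,0,0,0,0,0],
  [0,-3,0,0,0,0,0],
  [0,-3,0,0,0,0,0],
  [0,-3,0,0,0,0,0],
])

```text
time_s: 7.9
tool_pos: [0.542, 0.0593, 0.0109]
orientation: [-0.0, -0.083, 0.997, -0.0]
wrist_force: [-0.4, 0.4, 0.2]
grip_width: -0.0
```

```bash
python3 - <<'E'
from h import *
from cell import robot
inpress(robot);plan(robot,world(P,[-.002,.15,.01])[0],np.pi/2+.164)
E
```

```text
press tcp [ -2.2 151.8  10.9] F [-0.3  0.5  0.2]
t 7.9 tcp [0.542  0.0593 0.0109] shift [-0.2 -1.8  0.9] rz 0.15 tilt 0.02 F [-0.37  0.45  0.15] w -0.0
```

Call:
servo_tool([
  [0,-1,0,0,0,0,0],
  [0,-1.5,0,0,0,0,0],
  [0,-2,0,0,0,0,0],
  [0,-2,0,0,0,0,0],
  [0,-2,0,0,0,0,0],
])

```text
time_s: 8.4
tool_pos: [0.5423, 0.0574, 0.0109]
orientation: [-0.0, -0.083, 0.997, -0.0]
wrist_force: [0.3, 0.3, 1.2]
grip_width: -0.002
```

Call:
servo_tool([
  [0,-0.5,0,0,0,0,0],
  [0,-1,0,0,0,0,0],
  [0,-1.5,0,0,0,0,0],
  [0,-1.5,0,0,0,0,0],
  [0,-1.5,0,0,0,0,0],
])

```text
time_s: 8.9
tool_pos: [0.5426, 0.056, 0.0109]
orientation: [-0.0, -0.083, 0.997, -0.0]
wrist_force: [0.2, 0.1, 0.8]
grip_width: -0.002
```

Call:
servo_tool([
  [0,-0.5,0,0,0,0,0],
  [0,-1,0,0,0,0,0],
  [0,-1.5,0,0,0,0,0],
  [0,-2,0,0,0,0,0],
  [0,-2,0,0,0,0,0],
])

```text
time_s: 9.4
tool_pos: [0.5425, 0.0558, 0.0109]
orientation: [-0.0, -0.084, 0.996, 0.002]
wrist_force: [-2.2, 11.0, 0.3]
grip_width: 0.0
```

Call:
servo_tool([
  [0,-0.5,0,0,0,0,0],
  [0,-1,0,0,0,0,0],
  [0,-1.5,0,0,0,0,0],
  [0,-1.5,0,0,0,0,0],
  [0,-1.5,0,0,0,0,0],
])

```text
time_s: 9.9
tool_pos: [0.5425, 0.0557, 0.011]
orientation: [-0.0, -0.084, 0.996, 0.003]
wrist_force: [-3.4, 17.0, 2.1]
grip_width: -0.001
```

The carrier is home: the reaction rose to 17 N along press y, with the TCP at y≈148, as expected. The knuckles flare close behind the fingertips, so before entering the window I'll compute the gripper outline from the wrist image.

```bash
python3 - <<'E'
from h import *
t=np.array([.542518,.05648,.033895]);c=cams["w3"]
X=np.array([-.9863,-.165,0]);Y=np.array([-.165,.9863,0])
for px in([237,240],[270,240],[228,262],[222,283],[282,283],[190,290],[165,295],[320,290],[342,295],[125,315],[85,335]):
  for x in(.012,0,-.01):
    s=least_squares(lambda v:(proj(t+x*X+v[0]*Y+[0,0,v[1]],*c)-px).ravel(),[0,.04]).x
    print(px,"x",x,"y %.0f h %.0f"%tuple(s*1000),end=" | ")
  print()
E
```

```text
[237, 240] x 0.012 y -7 h 26 | [237, 240] x 0 y -8 h 1 | [237, 240] x -0.01 y -9 h -20 | 
[270, 240] x 0.012 y 9 h 26 | [270, 240] x 0 y 10 h 1 | [270, 240] x -0.01 y 12 h -20 | 
[228, 262] x 0.012 y -9 h 47 | [228, 262] x 0 y -11 h 25 | [228, 262] x -0.01 y -13 h 8 | 
[222, 283] x 0.012 y -11 h 62 | [222, 283] x 0 y -13 h 44 | [222, 283] x -0.01 y -14 h 28 | 
[282, 283] x 0.012 y 11 h 62 | [282, 283] x 0 y 13 h 44 | [282, 283] x -0.01 y 15 h 28 | 
[190, 290] x 0.012 y -21 h 67 | [190, 290] x 0 y -25 h 49 | [190, 290] x -0.01 y -29 h 34 | 
[165, 295] x 0.012 y -29 h 70 | [165, 295] x 0 y -35 h 53 | [165, 295] x -0.01 y -39 h 38 | 
[320, 290] x 0.012 y 24 h 67 | [320, 290] x 0 y 29 h 49 | [320, 290] x -0.01 y 32 h 34 | 
[342, 295] x 0.012 y 31 h 70 | [342, 295] x 0 y 37 h 52 | [342, 295] x -0.01 y 42 h 38 | 
[125, 315] x 0.012 y -39 h 80 | [125, 315] x 0 y -47 h 65 | [125, 315] x -0.01 y -53 h 52 | 
[85, 335] x 0.012 y -48 h 90 | [85, 335] x 0 y -56 h 76 | [85, 335] x -0.01 y -64 h 64 |
```

Call:
servo_tool([
  [0,6,0,0,0,0,0],
  [0,15,0,0,0,0,0],
  [0,22,-10,0,0,0,0],
  [0,25,-50,0,0,0,0],
  [0,25,-90,0,0,0,0],
])

```text
time_s: 10.4
tool_pos: [0.5381, 0.0776, 0.102]
orientation: [-0.001, -0.083, 0.997, -0.0]
wrist_force: [0.5, 0.4, 1.1]
grip_width: 0.001
```

```bash
python3 - <<'E'
from h import *
from cell import robot
inpress(robot);plan(robot,world(P,[-.001,.0,.14])[0],np.pi/2+.166)
E
```

```text
press tcp [ -3.1 170.5 102. ] F [0.6 0.3 1.1]
t 10.4 tcp [0.5381 0.0776 0.102 ] shift [  -1.5 -170.6  -38. ] rz 0.06 tilt 0.12 F [0.55 0.36 1.07] w 0.0
```

Call:
servo_tool([
  [0,0,-30,0,0,0,0],
  [0,-30,-38,0,0,0,0],
  [0,-70,-38,0,0,0,0],
  [-1,-110,-38,0,0,0,0],
  [-1,-145,-38,0,0,0,0],
])

```text
time_s: 10.9
tool_pos: [0.5644, -0.0671, 0.14]
orientation: [0.001, -0.083, 0.997, -0.0]
wrist_force: [0.3, 1.0, 0.8]
grip_width: -0.001
```

Call:
servo_tool([
  [0,-15,0,0,0,0,0],
  [0,-25,0,0,0,0,0],
  [0,-25,20,0,0,0,0],
  [0,-25,40,0,0,0,0],
  [0,-25,50,0,0,0,0],
])

```text
time_s: 11.4
tool_pos: [0.5673, -0.0893, 0.0877]
orientation: [-0.001, -0.084, 0.996, 0.0]
wrist_force: [-0.2, 0.7, 0.0]
grip_width: -0.0
```

Call:
servo_tool([
  [0,0,0,0,0,0,0],
  [0,0,0,0,0,0,0],
  [0,0,0,0,0,0,0],
  [0,0,0,0,0,0,0],
  [0,0,0,0,0,0,0],
])

```text
time_s: 11.9
tool_pos: [0.5685, -0.0903, 0.0895]
orientation: [0.0, -0.083, 0.997, -0.0]
wrist_force: [-0.5, -0.3, -0.1]
grip_width: -0.001
```

```bash
python3 - <<'E'
from h import *
from cell import robot,get_image
import cv2
inpress(robot);plan(robot,world(P,[-.001,.0,.06])[0],np.pi/2+.166)
d=get_image("wrist");s=get_image("scene");cv2.imwrite("pics/w6.png",d["pixels"]);print(d["eye"].tolist(),d["rotation"].tolist())
g=.058;w=.04;q=.017
cam=(324.28118,252.54128,194.67595,-.030398,d["eye"],d["rotation"])
def draw(im,c,k,o):
    for pts in([[-w,-w,.095],[w,-w,.095],[w,w,.095],[-w,w,.095]],[[-.015,-q,.075],[.015,-q,.075],[.015,q,.075],[-.015,q,.075]],[[-.018,.135,.054],[.018,.135,.054],[.018,.135,.028],[-.018,.135,.028]]):
        cv2.polylines(im,[((proj(world(P,pts),*c)-o+.5)*k).astype(int)],True,(0,0,255),1)
a=cv2.convertScaleAbs(cv2.resize(d["pixels"],(450,338)),alpha=1.6);draw(a,cam,450/512,[0,0])
b=cv2.convertScaleAbs(cv2.resize(s["pixels"][165:260,185:280],(338,338),interpolation=cv2.INTER_CUBIC),alpha=1.6);draw(b,cams["scene"],338/95,[185,165])
cv2.imwrite("pics/m6.png",np.hstack([a,b]))
E
```

```text
press tcp [-0.5 -0.1 89.5] F [-0.5 -0.2 -0.1]
t 11.9 tcp [ 0.5685 -0.0903  0.0895] shift [ 0.5  0.1 29.5] rz 0.03 tilt 0.05 F [-0.51 -0.26 -0.11] w -0.0
[0.49100303591900424, -0.10252282156147682, 0.2545616837851851] [0.0990807741487339, 0.638276925550867, 0.7544511439081083, 0.11657202906000806]
```

View pics/m6.png

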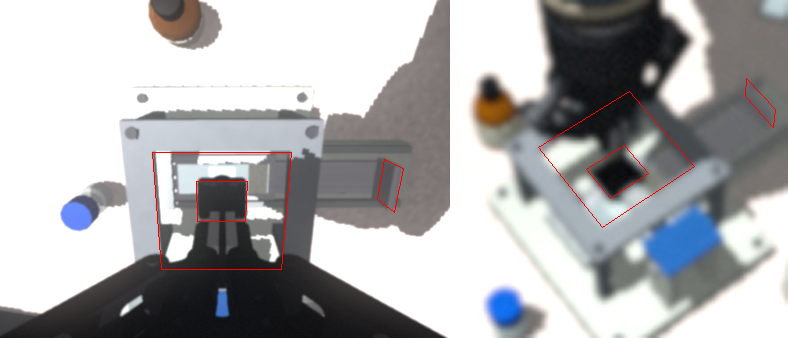

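The overlay matches well. In the wrist view the window, pad (220,200) and tab home box (390,185) all coincide with the model, and the fingers are centred over the pad. I'll descend now.

Call:
servo_tool([
  [0,0,8,0,0,0,0],
  [0,0,16,0,0,0,0],
  [0,0,22,0,0,0,0],
  [0,0,26,0,0,0,0],
  [0,0,29,0,0,0,0],
])

```text
time_s: 12.5
tool_pos: [0.5679, -0.0902, 0.0592]
orientation: [-0.0, -0.083, 0.997, 0.0]
wrist_force: [-0.1, -0.4, 0.1]
grip_width: -0.002
```

Call:
servo_tool([
  [0,0,2,0,0,0,0],
  [0,0,4,0,0,0,0],
  [0,0,6,0,0,0,0],
  [0,0,8,0,0,0,0],
  [0,0,9,0,0,0,0],
])

```text
time_s: 13.0
tool_pos: [0.5683, -0.0903, 0.051]
orientation: [0.0, -0.083, 0.997, -0.0]
wrist_force: [-1.4, -0.9, 4.0]
grip_width: 0.002
```

Call:
servo_tool([
  [0,0,1,0,0,0,0],
  [0,0,2,0,0,0,0],
  [0,0,3,0,0,0,0],
  [0,0,4,0,0,0,0],
  [0,0,4,0,0,0,0],
])

```text
time_s: 13.5
tool_pos: [0.568, -0.0903, 0.0469]
orientation: [-0.0, -0.083, 0.997, -0.0]
wrist_force: [-2.2, -0.6, 5.4]
grip_width: 0.003
```

Call:
servo_tool([
  [0,0,2,0,0,0,0],
  [0,0,4,0,0,0,0],
  [0,0,6,0,0,0,0],
  [0,0,8,0,0,0,0],
  [0,0,9,0,0,0,0],
])

```text
time_s: 14.0
tool_pos: [0.5683, -0.0903, 0.038]
orientation: [0.0, -0.083, 0.997, -0.0]
wrist_force: [-2.8, -0.9, 6.4]
grip_width: -0.0
```

Call:
servo_tool([
  [0,0,1,0,0,0,0],
  [0,0,2,0,0,0,0],
  [0,0,3,0,0,0,0],
  [0,0,4,0,0,0,0],
  [0,0,4,0,0,0,0],
])

```text
time_s: 14.5
tool_pos: [0.5687, -0.0902, 0.0347]
orientation: [0.001, -0.083, 0.997, -0.0]
wrist_force: [-3.8, 0.4, 10.3]
grip_width: 0.002
```

Call:
servo_tool([
  [0,0,0.5,0,0,0,0],
  [0,0,1,0,0,0,0],
  [0,0,1,0,0,0,0],
  [0,0,1,0,0,0,0],
  [0,0,1,0,0,0,0],
])

```text
time_s: 15.0
tool_pos: [0.5688, -0.0903, 0.0344]
orientation: [0.001, -0.083, 0.997, -0.0]
wrist_force: [-6.2, 0.4, 17.4]
grip_width: -0.002
```

The lever is on its hard stop: 17 N, and no further travel. I'll hold it there for 2.5 s.

Call:
servo_tool([
  [0,0,0,0,0,0,0],
  [0,0,0,0,0,0,0],
  [0,0,0,0,0,0,0],
  [0,0,0,0,0,0,0],
  [0,0,0,0,0,0,0],
])

```text
time_s: 15.5
tool_pos: [0.5688, -0.0903, 0.0344]
orientation: [0.001, -0.083, 0.997, -0.0]
wrist_force: [-4.9, -0.1, 17.4]
grip_width: 0.001
```

Call:
servo_tool([
  [0,0,0,0,0,0,0],
  [0,0,0,0,0,0,0],
  [0,0,0,0,0,0,0],
  [0,0,0,0,0,0,0],
  [0,0,0,0,0,0,0],
])

```text
time_s: 16.0
tool_pos: [0.5688, -0.0903, 0.0344]
orientation: [0.001, -0.083, 0.997, -0.0]
wrist_force: [-6.5, -0.2, 18.1]
grip_width: -0.003
```

Call:
servo_tool([
  [0,0,0,0,0,0,0],
  [0,0,0,0,0,0,0],
  [0,0,0,0,0,0,0],
  [0,0,0,0,0,0,0],
  [0,0,0,0,0,0,0],
])

```text
time_s: 16.5
tool_pos: [0.5688, -0.0903, 0.0344]
orientation: [0.001, -0.083, 0.997, -0.0]
wrist_force: [-6.2, 0.0, 16.5]
grip_width: 0.002
```

Call:
servo_tool([
  [0,0,0,0,0,0,0],
  [0,0,0,0,0,0,0],
  [0,0,0,0,0,0,0],
  [0,0,0,0,0,0,0],
  [0,0,0,0,0,0,0],
])

```text
time_s: 17.0
tool_pos: [0.5688, -0.0903, 0.0344]
orientation: [0.001, -0.083, 0.997, -0.0]
wrist_force: [-4.8, 0.9, 17.6]
grip_width: 0.002
```

Call:
servo_tool([
  [0,0,0,0,0,0,0],
  [0,0,0,0,0,0,0],
  [0,0,0,0,0,0,0],
  [0,0,0,0,0,0,0],
  [0,0,0,0,0,0,0],
])

```text
time_s: 17.5
tool_pos: [0.5688, -0.0903, 0.0344]
orientation: [0.001, -0.083, 0.997, -0.0]
wrist_force: [-5.3, 0.6, 17.4]
grip_width: 0.002
```

Call:
servo_tool([
  [0,0,-4,0,0,0,0],
  [0,0,-8,0,0,0,0],
  [0,0,-12,0,0,0,0],
  [0,0,-16,0,0,0,0],
  [0,0,-22,0,0,0,0],
])

```text
time_s: 18.0
tool_pos: [0.5684, -0.0902, 0.055]
orientation: [0.0, -0.083, 0.997, 0.0]
wrist_force: [0.5, 0.3, -0.3]
grip_width: -0.001
```

Call:
servo_tool([
  [0,0,-8,0,0,0,0],
  [0,0,-20,0,0,0,0],
  [0,0,-40,0,0,0,0],
  [0,0,-70,0,0,0,0],
  [0,0,-100,0,0,0,0],
])

```text
time_s: 18.5
tool_pos: [0.568, -0.0901, 0.1564]
orientation: [-0.0, -0.083, 0.997, 0.0]
wrist_force: [0.0, 0.3, 0.6]
grip_width: 0.004
```

Call:
servo_tool([
  [0,20,-10,0,0,0,0],
  [0,60,-20,0,0,0,0],
  [0,100,-20,0,0,0,0],
  [0,130,-20,0,0,0,0],
  [0,150,-20,0,0,0,0],
])

```text
time_s: 19.0
tool_pos: [0.5429, 0.0597, 0.1758]
orientation: [0.0, -0.084, 0.996, 0.0]
wrist_force: [0.3, -0.2, -0.1]
grip_width: 0.004
```

```bash
python3 - <<'E'
from h import *
from cell import robot,get_image
import cv2
inpress(robot)
d=get_image("wrist");cv2.imwrite("pics/w7.png",d["pixels"])
c=(324.28118,252.54128,194.67595,-.030398,d["eye"],d["rotation"])
im=d["pixels"].mean(2)
for y in(.135,):print("tab px",proj(world(P,[[0,y-.006,.054],[0,y,.054],[0,y,.028],[0,.165,.02]]),*c).round(1).tolist())
a,b=proj(world(P,[[0,.10,.054],[0,.175,.054]]),*c)
for t in np.linspace(0,1,26):
    q=a+(b-a)*t; print("%.3f:%d"%(.10+.075*t,im[int(round(q[1])),int(round(q[0]))]),end=" ")
# scene change vs start (all bystanders)
s=get_image("scene")["pixels"].astype(int);o=cv2.imread("pics/scene0.png").astype(int)
cv2.imwrite("pics/s7.png",s)
m=(abs(s-o).max(2)>45).astype(np.uint8)
n,_,st,ce=cv2.connectedComponentsWithStats(m)
print([(st[i].tolist()) for i in range(1,n) if st[i,4]>15])
E
```

```text
press tcp [ -1.3 152.  175.8] F [ 0.3 -0.3 -0.1]
tab px [[226.8, 182.9], [233.3, 182.9], [234.8, 175.9], [264.7, 174.1]]
0.100:159 0.103:159 0.106:159 0.109:160 0.112:160 0.115:160 0.118:161 0.121:160 0.124:160 0.127:160 0.130:155 0.133:164 0.136:133 0.139:77 0.142:79 0.145:81 0.148:131 0.151:165 0.154:166 0.157:165 0.160:164 0.163:150 0.166:87 0.169:119 0.172:163 0.175:144 [[155, 0, 18, 12, 171], [175, 0, 11, 9, 58], [208, 0, 36, 22, 278], [261, 0, 27, 8, 115], [221, 0, 143, 192, 10292], [356, 6, 15, 24, 133], [199, 24, 43, 33, 844], [140, 40, 4, 6, 18], [203, 41, 65, 28, 718], [142, 51, 17, 26, 209], [261, 51, 19, 18, 42], [312, 59, 74, 26, 1429], [182, 77, 10, 4, 19], [211, 92, 7, 8, 38], [214, 98, 6, 8, 24], [197, 100, 14, 5, 38], [283, 179, 7, 8, 36], [240, 212, 6, 6, 16]][ WARN:0@4.157] global loadsave.cpp:1063 imwrite_ Unsupported depth image for selected encoder is fallbacked to CV_8U.
```

Call:
servo_tool([
  [0,0,0,0,0,0,0],
  [0,0,0,0,0,0,0],
  [0,0,0,0,0,0,0],
  [0,0,0,0,0,0,0],
  [0,0,0,0,0,0,0],
])

```text
time_s: 19.6
tool_pos: [0.5434, 0.0571, 0.1748]
orientation: [-0.0, -0.083, 0.997, -0.0]
wrist_force: [-0.1, 0.2, 0.2]
grip_width: -0.003
```

```bash
python3 -c "
from cell import robot
print(robot.sense()['wrist_force'],robot.sign_off())"
```

```text
the job is handed in; nothing more can be done
[-0.10293699  0.19401923  0.20769675] None
```

I pushed the carrier home by its tab, then pressed the lever through the guard window onto its hard stop. I held it there for about 2.5 s, let it come back up, withdrew, and handed the job in at 19.6 s.

**Checks:**
- **Carrier:** the push ended on the stop with about 17 N. After I withdrew, the wrist image put the tab's outer face at y ≈ 0.136 m, inside the 0.130–0.139 m band.
- **Lever:** contact began at the expected height. The pad then went down about 18 mm and the force held steady at about 17 N. I judged its return only by the force falling to zero as the finger lifted; I took no separate image of the lever at rest.
- **Guard:** I saw no sign of contact, and the force was near zero on the way in through the window and on the way out. The forces read while pressing fit the lever alone.
- **Bystanders:** comparing the scene image with the first one showed changes only around the arm, its shadow, the tab and a small spot at the press. I did not view that last picture, and anything behind the arm was not checked.

**What disagreed:** the shut fingertips end about 23–24 mm short of the reported TCP. Because of this, my first push passed just over the tab without moving the carrier. I saw it in the images, backed out and came in lower; the height at which the lever was first touched agrees with this offset.

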